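# Snap the head post onto the bench stand

### The arm

A 7-joint arm with a two-finger parallel gripper is mounted at the origin on the work surface. World frame = base frame: x ahead of the robot, y to its left, z up, the work surface at z = 0. Lengths are in mm, angles in rad, forces in N, time in s.
With the tool pointing down it reaches from about 400 to 750 mm from the base axis. Payload 19.5 kg.
Tool frame: the origin (TCP) lies on the front face of the gripper's body, between the roots of the fingers; the fingertips stand 73 mm ahead of it and the grasp point (between the pads) lies 54 mm ahead of it (ctrl.finger_overhang is the distance from the TCP to the fingertips, in mm); z points along the fingers, y is the line along which they close (so a half turn about z gives the same grasp; the last joint's range is limited). The gripper opens to 85 mm and grips with 20 to 120 N. Pads are 22 mm wide; open, the fingers measure 114 mm over their backs; the gripper's body (76 mm by 85 mm) begins 54 mm behind the grasp point. The pads swing forward as they close: fully open they stand 13 mm farther back than shut.
Start: joints at [-1.284, 0.707, -0.028, 1.485, 0.022, 0.951, -0.075], TCP at [185.661, 544.182, 303.868] pointing down, gripper open.
Joint ranges: [-2.71, 2.71], [-0.32, 2.16], [-1.57, 1.52], [0, 2.45], [-1.46, 4.6], [0, 2.02], [-2.83, 2.83]. Speed limits (rad/s): [1.89, 1.89, 2.57, 2.57, 3.01, 3.01, 3.01].

### API

Orientations are given as a unit quaternion [x, y, z, w].
In Python, from workcell import ctrl, vision gives the robot as it stands.
- The arm moves only by the tool drive_tool, never from a script. Its argument "moves" is a list of rows, each a list of 5 numbers: the closure, from 0 (fully open) to 1 (shut), then the shift along the world's x, y, z in m, then the turn about the world's z in degrees. A call has exactly 10 rows; each row shifts and turns the commanded pose from where the row before left it; what a row does not reach is not made up. A row lasts 1/8 s, in which the tool goes at most 62.5 mm and 10.7 degrees, less where a joint would pass 70% of its speed; a pose out of reach is approached as far as the arm can. A call with a gripper value outside its range is refused whole. The fingers move at their own pace and stop on an object; the grip force is fixed at half the most. Time passes only in rows, so rows that do not move let the fingers close, or fill a call up. It gives the time, the measured TCP pose, the force, the opening and the grip force at its end, in the units of the state.
- ctrl.get_state(): the state, without advancing time (a new reading comes with each control period).
- vision.snapshot(name): name is "side" or "top" or "wrist"; returns the picture (384x512x3 uint8, red, green, blue); there is no depth.
- vision.get_calibration(name): a dict with "vertical_fov" (degrees; the focal length in pixels is half the picture's height over the tangent of half this angle, whatever the lens; pixels are square), "cx", "cy" (the principal point, pixels), "k1" (the pictures are not rectified: a ray, as slopes to the right and down, at radius r is drawn at 1 + k1 r^2 times it, then the intrinsics apply), "R" (3x3) and "t" (3): a world point X has camera coordinates R X + t; the wrist camera has in their place "T_tool_cam" (4x4, takes a point from camera to tool coordinates, whose origin is the TCP and whose axes are the flange's). Camera axes: x right, y down, z forward; pixel columns grow to the right and rows downward; lengths in mm; the calibration is good to about 2 mm. A picture is of the moment at which its call begins: read the wrist's pose just before it. get_calibration takes no time and is no camera call.
- ctrl.finish_job(): hands the job in; it is judged then, once.
The state is a dict: "clock": time; "qpos": joint angles; "qd": joint speeds; "joint_efforts": joint torques, N m; "tcp_pos": TCP position; "tool_rot": TCP orientation; "wrist_force": force on the tool from outside, world axes, zero at the start; "torque": the same for the moment, N m; "opening": finger opening in mm; "grasp_force": force on a finger pad.
Only numpy, scipy, OpenCV 4.12 (cv2) and the standard library are available. Lean on these libraries where they do the work, as an engineer would, in place of code of your own. Each camera call takes 0.05 s, during which the arm holds its last target. There are 200 camera calls.

### The job

Take the white post with the blue flange off the wooden rack and slide it down over the steel column of the bench stand, gently and without forcing it, until it sits on the grey hub; turn it until the orange spring button pops out through the hole in its wall. Leave it locked there, upright, and let go; do not disturb the black post, the white bottle, the pin jar or the hairbrush.

Things in the scene. Friction and masses are not known exactly. Their poses are not given: they have to be found in the camera images.
- post: The post to fit: white steel tube, 32.4 mm outside, 26.4 mm inside, 110 mm long, open below, topped by a blue flange (44 mm across, 110 to 115 mm up) and a grey spigot. 0.18 to 0.35 kg. Origin: centre of its lower end; z up the tube, +x towards its button hole. It starts upright on a rack dowel, lower end 20 mm above the bench, turned to any angle.
- spigot (a point): Where to grip the post: on its axis, 138 mm above its lower end, in the middle of the grey round spigot (28 mm across, 44 mm tall, from 115 to 159 mm above the lower end).
- hole (a point): Centre of the post's only button hole, on the outer face of the 3 mm wall, 27 mm above the lower end, on the post's +x side. The hole is about 9 mm wide and 11 mm tall. A white mark on the blue flange stands straight above it.
- foot: Bench stand, fixed: round black foot (170 mm across, 10 mm thick), grey hub (46 mm across, top face 45 mm above the bench) and an upright steel column. Origin: on the bench, on the column's axis; z up. The black star knob that clamps the column sticks out of the hub towards -x (to 51 mm from the axis). The button faces +x only to within 40 degrees either way: its true direction must be found by turning.
- column_top (a point): Top of the steel column, on its axis: 102 mm above the bench, 57 mm above the hub. The column is 24 mm across and ends in a round dome (its last 12 mm).
- hub_top (a point): Centre of the hub's flat top face, on the column's axis, 45 mm above the bench. The post's lower end comes to rest on this face, and only then is its hole level with the button.
- button (a joint): Orange spring button in the column's side, 26 mm above the hub's top, 6 mm wide, sloped above so that a tube pushed down (4 to 12 N) presses it in. Value: m pressed in: 0 = fully out (nose 17 mm from the axis), 0.002 to 0.005 under the tube's wall, 0 again once popped through the hole. Spring 2 to 5 N. In the hole the post has about 5 degrees of turning play either way, then it blocks.
- rack: Plywood rack, fixed: a board 100 x 230 x 20 mm with two upright dowels (20 mm across, rising 33 mm above the board), 60 mm either side of its middle along its y axis, a post over each. Origin: centre of its underside, on the bench.
- spare: Black post with a brass spigot, not to be used: tube 32 mm across, 119 mm tall in all, steel flange 40 mm across; stands on the rack's other dowel. Origin: centre of its lower end.
- spray: White bottle with blue cap, 56 mm across, 150 mm tall, standing on the bench. Origin: centre of its underside.
- pins: Clear jar with red lid, 60 mm across, 60 mm tall, standing on the bench. Origin: centre of its underside.
- brush: Blue hairbrush lying on its bristles, 210 mm long, 45 mm wide, 33 mm tall; the head towards its +x. Origin: under its middle, on the bench.

How it is judged:
By the outcome, as a careful person would: the job done as asked, in the order asked, and still so for the second after the job is handed in, with the robot touching nothing.
It also fails if it takes over 64 s, if anything falls off the work surface, if the arm or the gripper's body presses on something with over 40 N, if the wrist force passes 120 N, or if a joint passes its speed limit or range.

## Working session

There is one attempt and no reset: what is moved stays moved. The work goes in short steps, Python scripts to look and compute and a tool call to move; the robot and the scene stay as the last step left them, time stands still between calls to the robot, and variables do not carry over. Pictures are saved under pics/ and viewed, at most 10 in all, crops included, and the job is handed in when it is done.

Besides the shell and the picture viewer there is one more tool, called after ">>>" as name(argument=value, ...) on one line, values as JSON. drive_tool: Moves the arm, as the interface text tells. Its arguments: {"type":"object","properties":{"moves":{"type":"array"}},"required":["moves"]}

```bash
mkdir -p pics
cat > h.py <<'E'
import numpy as np, cv2
from workcell import ctrl, vision
from scipy.spatial.transform import Rotation as Ro
def cam(n, st=None):
    c=vision.get_calibration(n)
    f=192/np.tan(np.radians(c["vertical_fov"])/2)
    if n=="wrist":
        T=np.eye(4); T[:3,:3]=Ro.from_quat(st["tool_rot"]).as_matrix(); T[:3,3]=st["tcp_pos"]
        W=T@np.array(c["T_tool_cam"]); R=W[:3,:3].T; t=-R@W[:3,3]
    else: R=np.array(c["R"]);t=np.array(c["t"])
    return dict(f=f,cx=c["cx"],cy=c["cy"],k=c["k1"],R=R,t=t)
def ray(c,u,v):
    d=np.array([(u-c["cx"])/c["f"],(v-c["cy"])/c["f"]]); s=d.copy()
    for _ in range(20): s=d/(1+c["k"]*(s@s))
    return -c["R"].T@c["t"], c["R"].T@np.array([s[0],s[1],1])
def onz(c,u,v,z):
    o,d=ray(c,u,v); return o+d*(z-o[2])/d[2]
def proj(c,X):
    p=c["R"]@np.array(X,float)+c["t"]; s=p[:2]/p[2]; s=s*(1+c["k"]*(s@s))
    return s*c["f"]+[c["cx"],c["cy"]]
def two(c1,p1,c2,p2):
    o1,d1=ray(c1,*p1);o2,d2=ray(c2,*p2)
    a=np.linalg.lstsq(np.c_[d1,-d2],o2-o1,rcond=None)[0]
    A=o1+a[0]*d1;B=o2+a[1]*d2; return (A+B)/2,np.linalg.norm(A-B)
def snap(n,name):
    st=ctrl.get_state(); im=vision.snapshot(n); cv2.imwrite(f"pics/{name}.png",im[:,:,::-1]); return im,cam(n,st)
E
python3 - <<'E'
from h import *
for n in("top","side"):
    im,c=snap(n,n+"0"); print(n,c["f"],-c["R"].T@c["t"],c["R"][2])
s=ctrl.get_state();print(s)
a=cv2.imread("pics/top0.png")
cv2.imwrite("pics/top0b.png",cv2.resize(a,(800,600)))
a=cv2.imread("pics/side0.png")
cv2.imwrite("pics/side0b.png",cv2.resize(a,(800,600)))
E
```

```text
top 397.2380571832679 [ 368.25106913   11.15560672 1099.95295531] [ 0.20916439  0.02074788 -0.97766036]
side 388.5847321936309 [ 118.23135471 -469.32167007  469.8454763 ] [ 0.59816655  0.64842686 -0.47089212]
{'clock': 0.1, 'qpos': array([-1.28369802,  0.70704193, -0.02764925,  1.48495576,  0.02204439,
        0.95094294, -0.0755066 ]), 'qd': array([-2.88860552e-04,  2.52691874e-04,  3.86395553e-04, -1.55472009e-03,
       -2.08464610e-04, -4.93852448e-05,  8.72619196e-04]), 'joint_efforts': array([ 1.62102569e-03, -8.84259510e+01,  1.23645231e+00, -2.36446470e+01,
        1.70624815e-02,  5.07969962e-03, -9.49120590e-05]), 'tcp_pos': array([185.60669648, 544.03239114, 303.47240998]), 'tool_rot': array([ 1.63638350e-01,  9.86520257e-01, -5.18517370e-04, -6.11759062e-05]), 'wrist_force': array([-0.07078391, -0.64102496,  0.37911078]), 'torque': array([ 0.01336138,  0.04579478, -0.03929333]), 'grasp_force': 0.0, 'opening': 85.82036215550477}
```

View pics/top0b.png

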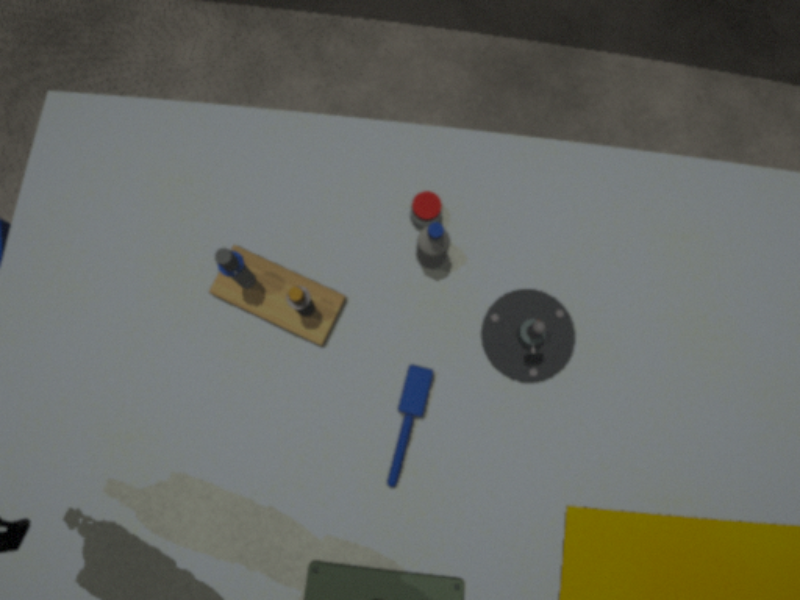

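View pics/side0b.png

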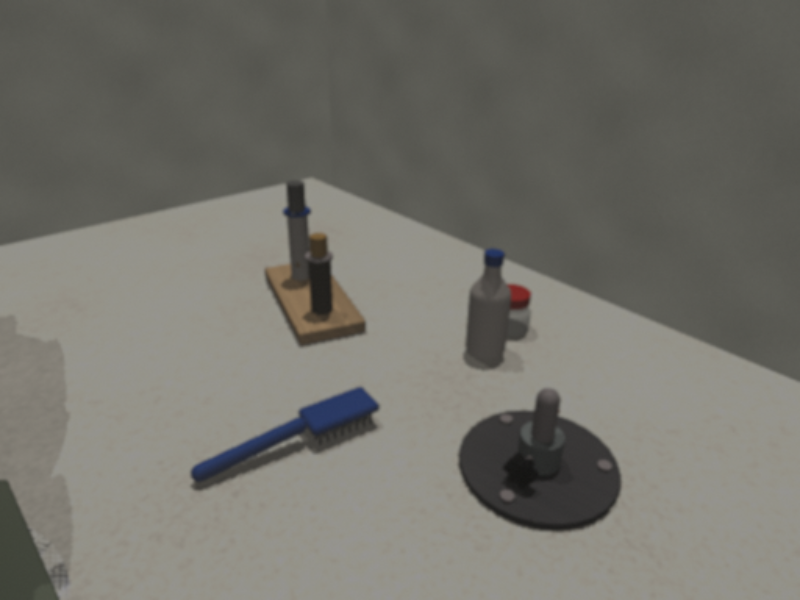

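Top view (800x600 picture): the post's spigot top is at about (228,257), the stand's foot centre at (528,335) with the knob pointing towards the robot at (534,358), and the black post at (298,294). The side view shows the spigot top at (295,184) and the column top at (547,393).

Run:
```python
from h import *
t=cam("top");s=cam("side");k=.64
def P(u,v):return (u*k,v*k)
X,e=two(t,P(228,256),s,P(295,184));print("spigot top",X,e, onz(t,*P(228,256),179))
X,e=two(t,P(298,291),s,P(319,236));print("spare top",X,e,onz(t,*P(298,291),139))
X,e=two(t,P(538,326),s,P(548,392));print("col top",X,e,onz(t,*P(538,326),102))
X,e=two(t,P(435,229),s,P(494,253));print("spray",X,e)
for n,p in dict(knob=(534,358),rackA=(236,246),rackB=(346,295),rackC=(324,345),rackD=(211,291),pins=(427,200),brushhead=(417,390),brushend=(392,485)).items(): print(n,onz(t,*P(*p),{'knob':25,'pins':60}.get(n,20)))
im=cv2.imread("pics/top0.png");hsv=cv2.cvtColor(im,cv2.COLOR_BGR2HSV)
g=hsv[:,:,2]
m=((g<75)).astype(np.uint8);m[:170]=0;m[260:]=0;m[:,:295]=0;m[:,385:]=0
m=cv2.morphologyEx(m,cv2.MORPH_CLOSE,np.ones((9,9)))
cn=max(cv2.findContours(m,0,2)[0],key=cv2.contourArea)
pts=np.array([onz(t,*p[0],10)[:2] for p in cn],np.float32)
print("foot",cv2.minEnclosingCircle(pts), cv2.fitEllipse(pts))
hole=[(494,318),(559,313),(533,372)]
for p in hole: print(onz(t,*P(*p),10))
m=cv2.inRange(hsv,(105,130,20),(130,255,255));m[190:]=0
n,l,st,ce=cv2.connectedComponentsWithStats(m)
print(st,ce)
```

```text
spigot top [596.14319618 300.92575279 178.84417199] 3.408696608199094 [597.59027616 300.03622335 179.        ]
spare top [561.97132556 191.80121146 138.32648821] 3.4649515838851936 [563.3255545  190.78329375 139.        ]
col top [ 560.0921837  -202.79430653   97.23788589] 2.962645669741056 [ 558.14087167 -200.65213994  102.        ]
spray [688.77512482 -15.36601782 148.34577695] 2.065184657453064
knob [ 515.51609407 -213.99295064   25.        ]
rackA [657.50878717 338.56031398  20.        ]
rackB [590.1644199  126.75562984  20.        ]
rackC [496.81428637 153.28111233  20.        ]
rackD [569.33899267 369.32761517  20.        ]
pins [769.85090168   2.56038443  60.        ]
brushhead [437.87107446 -17.14067465  20.        ]
brushend [274.43897153   7.16038534  20.        ]
foot ((557.6202392578125, -203.08868408203125), 83.45116424560547) ((557.7442016601562, -202.9051971435547), (162.97268676757812, 164.03414916992188), 65.82901000976562)
[ 581.08647678 -140.32109538   10.        ]
[ 603.61995937 -256.49705938   10.        ]
[ 492.67342243 -217.18931196   10.        ]
[[     0      0    512    384 196459]
 [     0    141      3     25     45]
 [   274    142      9     10     68]
 [   150    162      5     10     21]
 [   141    170      6      6     14]
 [   148    175      1      1      1]] [[255.57006296 191.52864465]
 [  0.46666667 151.97777778]
 [278.33823529 146.92647059]
 [152.61904762 165.76190476]
 [143.14285714 172.85714286]
 [148.         175.        ]]
```

>>> drive_tool(moves=[[0, 0.04, -0.025, 0.02, 0], [0, 0.04, -0.03, 0.02, 0], [0, 0.045, -0.03, 0.01, 0], [0, 0.045, -0.03, 0, 0], [0, 0.045, -0.03, 0, 0], [0, 0.045, -0.03, 0, 0], [0, 0.04, -0.025, 0, 0], [0, 0.04, -0.02, 0, 0], [0, 0.02, 0, 0, 0], [0, 0, 0, 0, 0]])

```text
clock: 1.35
tcp_pos: [546.5, 323.5, 352.9]
tool_rot: [0.164, 0.986, -0.0, -0.0]
wrist_force: [0.4, -0.5, -0.4]
opening: 85.2
grasp_force: 0.0
```

Run:
```python
from h import *
s=ctrl.get_state();print(s["clock"],s["qpos"],s["tcp_pos"],s["tool_rot"])
c=vision.get_calibration("wrist");print(np.round(c["T_tool_cam"],3),c["vertical_fov"],c["k1"])
print(Ro.from_quat(s["tool_rot"]).as_matrix().round(2))
im,c=snap("wrist","w1");print(-c["R"].T@c["t"],c["R"][2],proj(c,[597,301,179]),proj(c,[597,301,135]))
cv2.imwrite("pics/w1b.png",cv2.resize(im[:,:,::-1],(800,600)))
```

```text
1.35 [-0.5581868   0.76728872 -0.0641166   1.14801279  0.04743471  1.22884693
  0.62015201] [546.49515458 323.53855529 352.94863232] [ 1.64403872e-01  9.86392931e-01 -4.76931086e-04 -3.53293383e-04]
[[ -0.     -0.949  -0.316  82.283]
 [  1.     -0.      0.      0.872]
 [ -0.     -0.316   0.949 -69.698]
 [  0.      0.      0.      1.   ]] 67.53438420214358 -0.060187859982645975
[[-0.95  0.32 -0.  ]
 [ 0.32  0.95 -0.  ]
 [ 0.   -0.   -1.  ]]
[469.00412411 351.10854748 422.68920752] [ 0.29858288 -0.10295478 -0.9488143 ] [248.34588988 247.14159041] [249.15235792 227.25994605]
```

View pics/w1b.png

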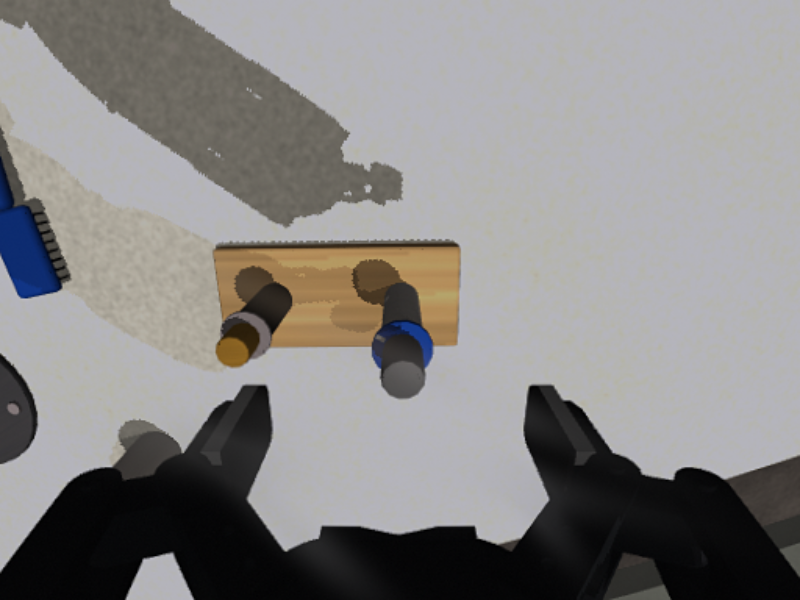

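The wrist view shows the spigot top disc at (403,379) and the white flange mark at about (380,338), with the black post's brass top at (233,350).

Run:
```python
from h import *
s=ctrl.get_state();c=cam("wrist",s)
im=cv2.imread("pics/w1.png");hsv=cv2.cvtColor(im,cv2.COLOR_BGR2HSV)
print("disc",onz(c,403*.64,379*.64,179)); print("L/R edge",onz(c,381.5*.64,379*.64,179),onz(c,425*.64,379*.64,179))
print("mark",onz(c,380*.64,338*.64,135)); print("spare",onz(c,233*.64,350*.64,139))
m=cv2.inRange(hsv,(105,120,30),(130,255,255));m[:,:200]=0
cn=max(cv2.findContours(m,0,2)[0],key=cv2.contourArea)
h=cv2.convexHull(cn)[:,0]; top=h
P=np.array([onz(c,*p,135)[:2] for p in h],np.float32);print("flange",cv2.minEnclosingCircle(P))
crop=im[190:265,220:300];cv2.imwrite("pics/w1c.png",cv2.resize(crop,None,fx=7,fy=7,interpolation=2))
```

```text
disc [594.44544913 311.90542856 179.        ]
L/R edge [590.20946813 299.48566545 179.        ] [598.79575329 324.61154069 179.        ]
mark [581.65593858 299.83470986 135.        ]
spare [555.63033522 199.97794339 139.        ]
flange ((593.4933471679688, 312.95904541015625), 21.226837158203125)
```

View pics/w1c.png

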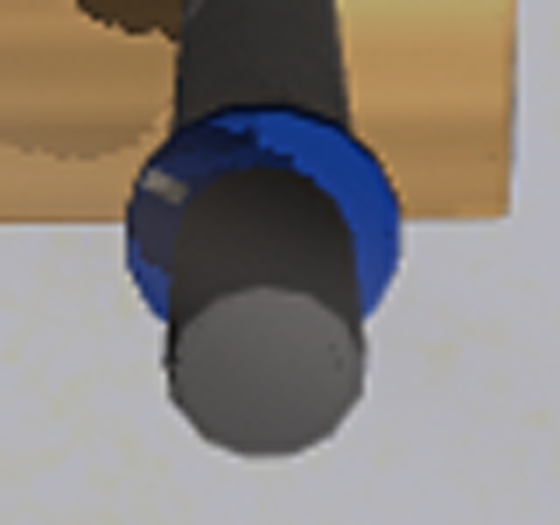

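The crop confirms the mark at wrist pixel (243.6,216), so the hole yaw is about -134°. I'll turn the gripper -150° for wrist range and approach above the post, then measure again.

>>> drive_tool(moves=[[0, 0.005, -0.002, -0.005, -10], [0, 0.005, -0.002, -0.005, -10], [0, 0.005, -0.002, -0.005, -10], [0, 0.005, -0.002, -0.005, -10], [0, 0.005, -0.002, -0.005, -10], [0, 0.005, -0.001, -0.005, -10], [0, 0.005, -0.001, -0.005, -10], [0, 0.005, 0, -0.005, -10], [0, 0.005, 0, -0.005, -10], [0, 0.003, 0, -0.005, -10]])

```text
clock: 2.65
tcp_pos: [593.0, 312.7, 303.8]
tool_rot: [0.862, 0.506, -0.0, -0.0]
wrist_force: [-1.0, -0.5, 1.1]
opening: 85.6
grasp_force: 0.0
```

>>> drive_tool(moves=[[0, 0, 0, 0, -10], [0, 0, 0, 0, -10], [0, 0, 0, 0, -10], [0, 0, 0, 0, -10], [0, 0, 0, 0, -10], [0, 0, 0, 0, 0], [0, 0, 0, 0, 0], [0, 0, 0, 0, 0], [0, 0, 0, 0, 0], [0, 0, 0, 0, 0]])

```text
clock: 3.9
tcp_pos: [593.7, 312.1, 303.9]
tool_rot: [0.995, 0.097, 0.0, -0.0]
wrist_force: [-0.4, -0.6, -0.1]
opening: 85.2
grasp_force: 0.0
```

Run:
```python
from h import *
s=ctrl.get_state();print(s["clock"],s["qpos"],s["tcp_pos"],s["tool_rot"])
im,c=snap("wrist","w2");print(-c["R"].T@c["t"],proj(c,[594,312,179])/.64,proj(c,[597,301,179])/.64)
cv2.imwrite("pics/w2b.png",cv2.resize(im[:,:,::-1],(800,600)))
```

```text
3.9 [-0.74923313  0.94314776  0.61662688  1.08003606 -0.51409881  1.26013922
 -1.5593917 ] [593.68217097 312.14389067 303.89809871] [ 9.95236739e-01  9.74875647e-02  1.51251894e-05 -8.61353392e-05]
[673.33003313 329.01467155 373.59889618] [400.61334999 331.42276935] [424.90201947 329.82801412]
```

View pics/w2b.png

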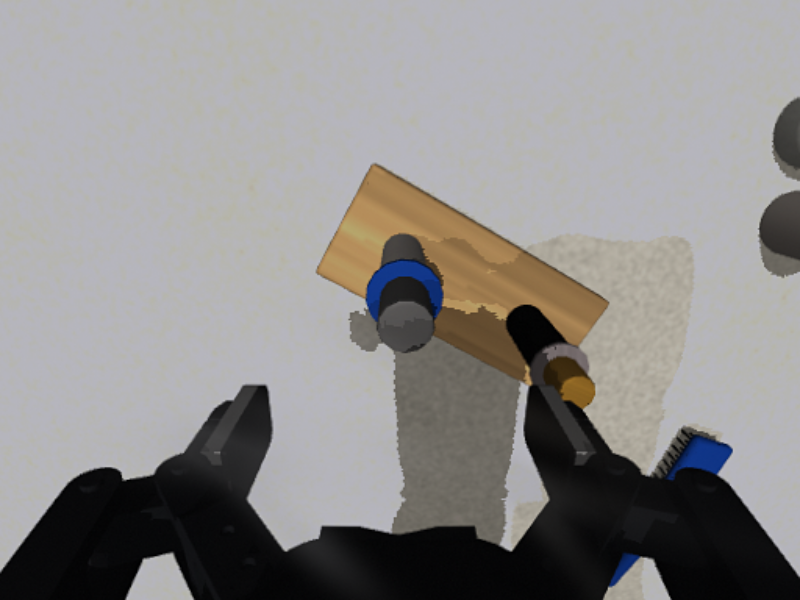

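The spigot disc is at (405,326), close to the predicted (401,331), so the wrist estimate holds. The black post is clear beside the right finger.

Run:
```python
from h import *
s=ctrl.get_state();c=cam("wrist",s)
print("disc",onz(c,405*.64,325.5*.64,179),onz(c,376*.64,325.5*.64,179),onz(c,434*.64,325.5*.64,179))
im=cv2.imread("pics/w2.png");hsv=cv2.cvtColor(im,cv2.COLOR_BGR2HSV)
m=cv2.inRange(hsv,(105,120,30),(130,255,255));m[:,:200]=0;m[:,320:]=0
cn=max(cv2.findContours(m,0,2)[0],key=cv2.contourArea)
P=np.array([onz(c,*p,135)[:2] for p in cv2.convexHull(cn)[:,0]],np.float32);print("flange",cv2.minEnclosingCircle(P))
print(Ro.from_quat(s["tool_rot"]).as_matrix().round(3)[:,1])
```

```text
disc [597.31801672 310.57813703 179.        ] [594.68741482 323.85331989 179.        ] [599.94279466 297.29813499 179.        ]
flange ((597.2332763671875, 310.6263427734375), 21.6745548248291)
[ 0.194 -0.981 -0.   ]
```

>>> drive_tool(moves=[[0, 0.0025, -0.001, -0.015, 0], [0, 0, 0, -0.02, 0], [0, 0, 0, -0.02, 0], [0, 0, 0, -0.02, 0], [0, 0, 0, -0.012, 0], [0, 0, 0, -0.005, 0], [0, 0, 0, 0, 0], [0, 0, 0, 0, 0], [0.4, 0, 0, 0, 0], [0.5, 0, 0, 0, 0]])

```text
clock: 5.2
tcp_pos: [596.2, 311.2, 212.1]
tool_rot: [0.995, 0.097, 0.0, -0.0]
wrist_force: [0.7, 0.8, 0.2]
opening: 51.7
grasp_force: 0.0
```

>>> drive_tool(moves=[[0.6, 0, 0, 0, 0], [0.7, 0, 0, 0, 0], [0.8, 0, 0, 0, 0], [0.9, 0, 0, 0, 0], [1, 0, 0, 0, 0], [1, 0, 0, 0, 0], [1, 0, 0, 0, 0], [1, 0, 0, 0, 0], [1, 0, 0, 0, 0], [1, 0, 0, 0, 0]])

```text
clock: 6.45
tcp_pos: [596.4, 310.9, 212.1]
tool_rot: [0.995, 0.097, 0.0, 0.0]
wrist_force: [-0.5, -4.2, 5.0]
opening: 26.3
grasp_force: 58.7
```

>>> drive_tool(moves=[[1, 0, 0, 0.008, 0], [1, 0, 0, 0.02, 0], [1, 0, 0, 0.025, 0], [1, 0, 0, 0.03, 0], [1, 0, 0, 0.03, 0], [1, 0, 0, 0.017, 0], [1, 0, -0.02, 0, 10], [1, 0, -0.03, 0, 10], [1, 0, -0.03, 0, 10], [1, 0, -0.03, 0, 10]])

```text
clock: 7.7
tcp_pos: [595.8, 200.7, 342.0]
tool_rot: [0.901, 0.435, -0.0, -0.0]
wrist_force: [1.4, 0.0, -4.2]
opening: 26.5
grasp_force: 59.3
```

>>> drive_tool(moves=[[1, -0.005, -0.035, 0, 10], [1, -0.005, -0.04, 0, 10], [1, -0.005, -0.04, 0, 10], [1, -0.005, -0.04, 0, 10], [1, -0.005, -0.04, 0, 10], [1, -0.005, -0.04, 0, 10], [1, -0.005, -0.035, 0, 10], [1, -0.005, -0.03, 0, 10], [1, 0, -0.02, 0, 10], [1, 0, 0, 0, 10]])

```text
clock: 8.95
tcp_pos: [555.9, -120.4, 342.1]
tool_rot: [0.247, 0.969, -0.0, -0.0]
wrist_force: [0.2, 0.6, -4.0]
opening: 27.1
grasp_force: 59.4
```

>>> drive_tool(moves=[[1, 0, 0, 0, 7], [1, 0, 0, 0, 0], [1, 0, 0, 0, 0], [1, 0, 0, 0, 0], [1, 0, 0, 0, 0], [1, 0, 0, 0, 0], [1, 0, 0, 0, 0], [1, 0, 0, 0, 0], [1, 0, 0, 0, 0], [1, 0, 0, 0, 0]])

```text
clock: 10.2
tcp_pos: [556.2, -118.8, 341.9]
tool_rot: [0.189, 0.982, -0.0, 0.0]
wrist_force: [0.6, 0.1, -2.9]
opening: 26.7
grasp_force: 59.4
```

Run:
```python
from h import *
s=ctrl.get_state();print(s["clock"],s["qpos"],s["tcp_pos"],s["tool_rot"],s["wrist_force"],s["opening"])
im,c=snap("wrist","w3");snap("side","s3");print(-c["R"].T@c["t"],proj(c,[558,-203,102])/.64)
cv2.imwrite("pics/w3b.png",cv2.resize(im[:,:,::-1],(800,600)))
```

```text
10.2 [ 0.22544216  0.65752742 -0.14039852  1.44416311  0.09909463  1.04680129
  1.25392631] [ 556.15386369 -118.83872924  341.88732322] [ 1.89453349e-01  9.81889721e-01 -6.65702257e-05  1.07539678e-05] [ 0.62436995  0.054383   -2.88296532] 26.74028060913536
[480.04830837 -87.42544731 411.58054436] [291.26459324 314.78478652]
```

View pics/w3b.png

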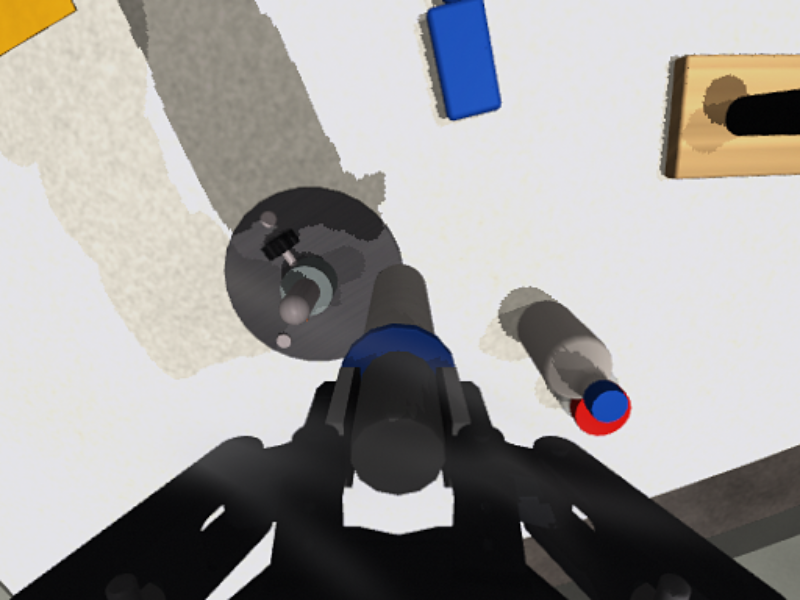

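Wrist view: the column's dome is at about (294,309) against a predicted (291,315). The knob is at (281,243), and the held post hangs at (400,290), upright between the fingers.

Run:
```python
from h import *
s=ctrl.get_state();c=cam("wrist",s)
pts=[(225,270),(238,222),(312,187),(248,325),(280,350),(318,360),(369,210),(400,250)]
P=np.array([onz(c,a*.64,b*.64,10)[:2] for a,b in pts])
A=np.c_[2*P,np.ones(len(P))];x=np.linalg.lstsq(A,(P**2).sum(1),rcond=None)[0];print("foot",x[:2],np.sqrt(x[2]+x[:2]@x[:2]))
print("dome",onz(c,294*.64,309*.64,90)); print("knob",onz(c,281*.64,243*.64,25)); print("bolts",[onz(c,a*.64,b*.64,10)[:2] for a,b in((268,219),(284,341))])
im=cv2.imread("pics/w3.png");cr=im[150:250,135:265]
cv2.imwrite("pics/w3c.png",cv2.resize(cr,None,fx=6,fy=6,interpolation=2))
for X in([551.,-203,45],[556,-203,45]): print(proj(c,X))
```

```text
foot [ 556.41794036 -201.39907716] 83.21654029843391
dome [ 557.5696347  -203.41939678   90.        ]
knob [ 513.64019993 -210.58372582   25.        ]
bolts [array([ 490.90917556, -216.56060914]), array([ 603.12191967, -256.09109894])]
[193.62956766 181.98268682]
[195.24004152 185.30423466]
```

View pics/w3c.png

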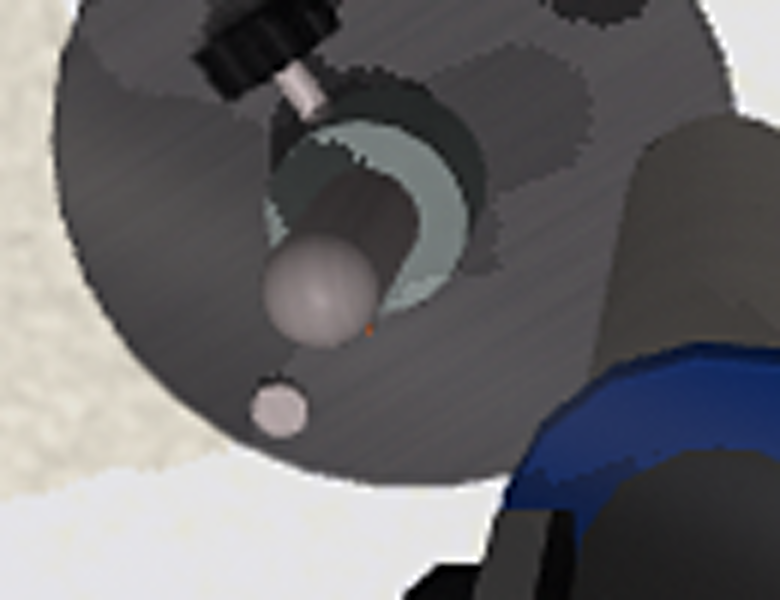

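The crop shows the dome centre at (321,292), the hub ring centre at about (368,216), and a speck of the orange button at (370,328), so its direction can be estimated.

Run:
```python
from h import *
s=ctrl.get_state();c=cam("wrist",s);q=lambda a,b,z:onz(c,135+a/6,150+b/6,z)
d=q(321,292,90);print("dome",d,"hub",q(368,216,45))
for z in(69,71,73):
    b=q(370,328,z);v=b-np.array([557.2,-202.8,0]);print("button",z,b,np.hypot(*v[:2]),np.degrees(np.arctan2(v[1],v[0])))
R=Ro.from_quat(s["tool_rot"]).as_matrix();T=s["tcp_pos"]
def tl(u,v,z):return (R.T@(onz(c,u*.64,v*.64,T[2]-212+z)-T)).round(1)
print("disc",tl(398,456,179),tl(352,456,179),tl(445,456,179)); print("flange L,R,near",tl(342,375,132),tl(455,375,132),tl(400,324,130)); print("tube bottom near edge",tl(402,264,20))
print("tool yaw",np.degrees(np.arctan2(R[1,0],R[0,0])))
```

```text
dome [ 558.75715607 -203.54656339   90.        ] hub [ 557.431357   -202.05525867   45.        ]
button 69 [ 575.16126135 -204.96191122   69.        ] 18.090902942091034 -6.863401167650107
button 71 [ 574.60606023 -204.27567742   71.        ] 17.468501836662906 -4.845920705973843
button 73 [ 574.0508591  -203.58944363   73.        ] 16.86934123724594 -2.6822810472711125
disc [ 2.6  1.  33. ] [  2.5 -11.6  33. ] [ 2.5 14.  33. ]
flange L,R,near [  2.6 -19.8  80. ] [ 2.5 22.4 80. ] [22.3  1.8 82. ]
tube bottom near edge [ 17.3   3.7 192. ]
tool yaw 158.1575012075417
```

>>> drive_tool(moves=[[1, 0.0023, -0.006, 0, 4], [1, 0, -0.012, 0, 4], [1, 0, -0.015, 0, 0], [1, 0, -0.018, 0, 0], [1, 0, -0.018, 0, 0], [1, 0, -0.012, -0.01, 0], [1, 0, -0.005, -0.01, 0], [1, 0, 0, -0.01, 0], [1, 0, 0, 0, 0], [1, 0, 0, 0, 0]])

```text
clock: 11.55
tcp_pos: [558.6, -204.4, 312.1]
tool_rot: [0.12, 0.993, -0.0, 0.0]
wrist_force: [-0.0, 0.4, -2.7]
opening: 26.5
grasp_force: 59.4
```

Run:
```python
from h import *
s=ctrl.get_state();print(s["clock"],s["qpos"],s["tcp_pos"],s["tool_rot"],s["wrist_force"],s["opening"])
im,c=snap("wrist","w4");i2,c2=snap("side","s4")
p=proj(c2,[558,-203,100]).astype(int);print(p)
a=cv2.resize(im[150:300,175:335,::-1],None,fx=3,fy=3,interpolation=2)
b=cv2.resize(i2[p[1]-90:p[1]+60,p[0]-50:p[0]+50,::-1],None,fx=3,fy=3,interpolation=2)
cv2.imwrite("pics/both4.png",np.hstack([a,b]))
```

```text
11.55 [ 0.38573342  0.73231157 -0.1845032   1.39173212  0.14350528  1.03030445
  1.50343947] [ 558.63484706 -204.40944993  312.10165302] [ 1.20215073e-01  9.92747859e-01 -4.55700254e-06  1.58050529e-04] [-0.03807488  0.36163297 -2.66262904] 26.54033402277573
[349 250]
```

View pics/both4.png

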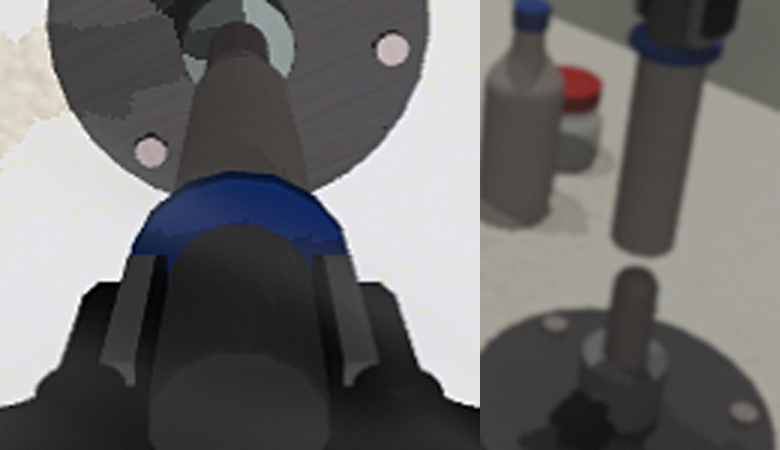

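Left (wrist): the column leaves the hub at about (238,40) and the tube bottom is centred at about (248,70), slightly right. Right (side): the post bottom is at (643,245) above the dome at (637,268), and the tube may lean slightly. I'll quantify both.

Run:
```python
from h import *
s=ctrl.get_state();cw=cam("wrist",s);cs=cam("side");T=s["tcp_pos"];R=Ro.from_quat(s["tool_rot"]).as_matrix()
print("tx",R[:2,0],"ty",R[:2,1])
z0=T[2]-192
S=lambda x,y:(299+(x-480)/3,160+y/3)
W=lambda x,y:(175+x/3,150+y/3)
# expected side-pixel columns for a vertical axis
def axis_at(c,xy,vs,zlo,zhi):
    Z=np.linspace(zlo,zhi,200);p=np.array([proj(c,[*xy,z]) for z in Z]);return np.interp(vs,p[::-1,1][np.argsort(p[::-1,1])],p[::-1,0][np.argsort(p[::-1,1])])
C=(557.9,-202.8)
for n,x,y in(("post lo",646,230),("post hi",674,70),("col hi",635,285),("col lo",628,350)):
    u,v=S(x,y);print("side",n,u,axis_at(cs,C,v,40,260))
g=cv2.cvtColor(cv2.imread("pics/s4.png"),cv2.COLOR_BGR2GRAY).astype(int)
for v in(185,200,215,230,258,268,275): print(v,g[v,335:372])
g=cv2.cvtColor(cv2.imread("pics/w4.png"),cv2.COLOR_BGR2GRAY).astype(int)
for n,x,y in(("tube lo",248,75),("tube hi",243,180),("col base",238,50)):
    u,v=W(x,y);print("wrist",n,u,axis_at(cw,C,v,45,200))
for v in(160,176,190,205): print(v,g[v,225:285])
```

```text
tx [-0.9710655   0.23881254] ty [0.23881264 0.97106566]
side post lo 354.3333333333333 351.33032979550376
side post hi 363.6666666666667 359.9771745352295
side col hi 350.6666666666667 348.3746291840246
side col lo 348.3333333333333 344.89247332486326
185 [ 74  86 106 129 147 157 161 161 161 160 160 160 160 160 148 116  74  55
  58  61  63  63  65  65  66  67  67  67  68  68  68  69  69  68  68  66
  66]
200 [118 119 119 120 133 149 158 161 162 160 160 156 137 102  69  59  61  63
  64  65  66  67  68  68  67  69  69  70  70  69  68  69  68  65  67  88
 127]
215 [ 88 111 130 137 138 137 136 137 141 144 126  88  63  60  62  64  66  66
  67  68  69  69  69  68  70  69  70  70  69  68  66  65  81 118 149 159
 162]
230 [155 159 159 158 158 161 161 149 119  80  61  63  64  66  67  67  69  69
  70  70  70  71  71  72  71  71  69  69  67  79 112 145 160 162 162 163
 162]
258 [161 162 161 161 161 162 154 125  81  54  52  54  56  58  59  60  62  60
  61  60  58  57  81 124 154 163 162 162 163 162 162 161 161 162 162 162
 162]
268 [ 63  62  62  64  65  60  53  51  52  52  53  55  57  58  58  57
[... 581 characters left out ...]
3  81  81  82]
176 [ 70  69  69  67  67  67  69  69  69  70  83  83  78  61 116 124 102  57
  61  62  64  62  63  63  64  64  64  64  64  65  66  67  68  68  68  68
  69  70  70  70  71  71  71  73  74  79  83  82  80  79  81  83  84  83
  84  84  83  83  86  86]
190 [81 81 81 80 80 80 81 84 83 81 84 80 73 56 60 61 59 60 62 63 63 64 64 63
 64 63 63 63 65 65 66 65 66 66 67 68 67 69 69 70 70 71 71 69 69 70 70 71
 80 83 79 80 82 81 82 84 84 84 83 82]
205 [148 123 120  81  84  85  83  82  82  77  60  64  62  62  63  63  64  64
  64  65  65  65  65  64  65  65  65  66  65  65  64  65  65  64  65  64
  64  64  63  63  63  64  70  71  72  71  69  70  69  71  69  69  80  82
  81  79  78  76  80  81]
```

Both views put the post on the column axis to within about 1 mm, and it isn't tilted. I'll make a small -y correction and lower it gently onto the dome.

>>> drive_tool(moves=[[1, 0, -0.0006, -0.004, 0], [1, 0, 0, -0.005, 0], [1, 0, 0, -0.005, 0], [1, 0, 0, -0.003, 0], [1, 0, 0, -0.002, 0], [1, 0, 0, -0.002, 0], [1, 0, 0, -0.002, 0], [1, 0, 0, -0.002, 0], [1, 0, 0, -0.002, 0], [1, 0, 0, 0, 0]])

```text
clock: 12.9
tcp_pos: [558.4, -205.4, 284.7]
tool_rot: [0.12, 0.993, -0.0, -0.0]
wrist_force: [-0.2, -0.2, -3.8]
opening: 26.6
grasp_force: 59.4
```

>>> drive_tool(moves=[[1, 0, 0, -0.001, 0], [1, 0, 0, -0.001, 0], [1, 0, 0, -0.001, 0], [1, 0, 0, -0.001, 0], [1, 0, 0, -0.001, 0], [1, 0, 0, -0.001, 0], [1, 0, 0, 0, 0], [1, 0, 0, 0, 0], [1, 0, 0, 0, 0], [1, 0, 0, 0, 0]])

```text
clock: 14.15
tcp_pos: [558.5, -205.4, 278.9]
tool_rot: [0.121, 0.993, -0.0, -0.0]
wrist_force: [0.0, 0.3, -2.6]
opening: 26.4
grasp_force: 59.4
```

>>> drive_tool(moves=[[1, 0, 0, -0.0015, 0], [1, 0, 0, -0.0015, 0], [1, 0, 0, -0.0015, 0], [1, 0, 0, -0.0015, 0], [1, 0, 0, -0.0015, 0], [1, 0, 0, -0.001, 0], [1, 0, 0, -0.001, 0], [1, 0, 0, 0, 0], [1, 0, 0, 0, 0], [1, 0, 0, 0, 0]])

```text
clock: 15.4
tcp_pos: [558.5, -205.4, 269.4]
tool_rot: [0.12, 0.993, -0.0, 0.0]
wrist_force: [0.0, -0.4, -4.0]
opening: 26.8
grasp_force: 59.4
```

>>> drive_tool(moves=[[1, 0, 0, -0.001, 0], [1, 0, 0, -0.001, 0], [1, 0, 0, -0.001, 0], [1, 0, 0, -0.001, 0], [1, 0, 0, -0.001, 0], [1, 0, 0, -0.001, 0], [1, 0, 0, -0.001, 0], [1, 0, 0, 0, 0], [1, 0, 0, 0, 0], [1, 0, 0, 0, 0]])

```text
clock: 16.65
tcp_pos: [558.4, -205.4, 262.2]
tool_rot: [0.12, 0.993, -0.0, -0.0]
wrist_force: [2.6, -1.3, -5.8]
opening: 26.7
grasp_force: 59.5
```

>>> drive_tool(moves=[[1, 0, 0, -0.0015, 0], [1, 0, 0, -0.002, 0], [1, 0, 0, -0.002, 0], [1, 0, 0, -0.002, 0], [1, 0, 0, -0.002, 0], [1, 0, 0, -0.002, 0], [1, 0, 0, -0.002, 0], [1, 0, 0, -0.0015, 0], [1, 0, 0, 0, 0], [1, 0, 0, 0, 0]])

```text
clock: 17.9
tcp_pos: [558.4, -205.4, 247.2]
tool_rot: [0.12, 0.993, -0.0, -0.0]
wrist_force: [2.6, -1.0, -4.7]
opening: 26.5
grasp_force: 59.5
```

>>> drive_tool(moves=[[1, 0, 0, -0.001, 0], [1, 0, 0, -0.001, 0], [1, 0, 0, -0.001, 0], [1, 0, 0, -0.001, 0], [1, 0, 0, -0.001, 0], [1, 0, 0, -0.001, 0], [1, 0, 0, -0.001, 0], [1, 0, 0, 0, 0], [1, 0, 0, 0, 0], [1, 0, 0, 0, 0]])

```text
clock: 19.15
tcp_pos: [558.4, -205.4, 240.3]
tool_rot: [0.12, 0.993, -0.0, -0.0]
wrist_force: [3.0, -0.7, -4.8]
opening: 26.5
grasp_force: 59.5
```

>>> drive_tool(moves=[[1, 0, 0, -0.0005, 0], [1, 0, 0, -0.0005, 0], [1, 0, 0, -0.0005, 0], [1, 0, 0, -0.0005, 0], [1, 0, 0, -0.0005, 0], [1, 0, 0, 0, 0], [1, 0, 0, 0, 0], [1, 0, 0, 0, 0], [1, 0, 0, 0, 0], [1, 0, 0, 0, 0]])

```text
clock: 20.4
tcp_pos: [558.4, -205.4, 237.8]
tool_rot: [0.12, 0.993, -0.0, -0.0]
wrist_force: [2.0, -1.2, -4.5]
opening: 26.7
grasp_force: 59.5
```

>>> drive_tool(moves=[[1, 0, 0, -0.0004, 0], [1, 0, 0, -0.0004, 0], [1, 0, 0, -0.0004, 0], [1, 0, 0, 0, 0], [1, 0, 0, 0, 0], [1, 0, 0, 0, 0], [1, 0, 0, 0, 0], [1, 0, 0, 0, 0], [1, 0, 0, 0, 0], [1, 0, 0, 0, 0]])

```text
clock: 21.65
tcp_pos: [558.6, -205.5, 237.0]
tool_rot: [0.12, 0.993, -0.0, 0.0]
wrist_force: [2.9, -1.1, 5.8]
opening: 26.5
grasp_force: 60.2
```

>>> drive_tool(moves=[[1, 0, 0, 0, -2], [1, 0, 0, 0, -2], [1, 0, 0, 0, -2], [1, 0, 0, 0, -2], [1, 0, 0, 0, -2], [1, 0, 0, 0, -2], [1, 0, 0, 0, -2], [1, 0, 0, 0, -2], [1, 0, 0, 0, 0], [1, 0, 0, 0, 0]])

```text
clock: 22.9
tcp_pos: [558.5, -205.7, 237.0]
tool_rot: [0.258, 0.966, -0.0, 0.0]
wrist_force: [2.3, -2.3, 6.6]
opening: 26.6
grasp_force: 60.2
```

Run:
```python
from h import *
s=ctrl.get_state();print(s["clock"],s["tcp_pos"],s["wrist_force"],s["torque"],2*np.degrees(np.arctan2(s["tool_rot"][0],s["tool_rot"][1])))
```

```text
22.9 [ 558.50286158 -205.67317904  237.01046024] [ 2.28811689 -2.34218535  6.5872259 ] [-0.75184374 -0.35831029  0.05641213] 29.849904358534964
```

>>> drive_tool(moves=[[1, 0, 0, 0, -1.5], [1, 0, 0, 0, -1.5], [1, 0, 0, 0, -1.5], [1, 0, 0, 0, -1.5], [1, 0, 0, 0, -1.5], [1, 0, 0, 0, -1.5], [1, 0, 0, 0, -1], [1, 0, 0, 0, 0], [1, 0, 0, 0, 0], [1, 0, 0, 0, 0]])

```text
clock: 24.15
tcp_pos: [558.4, -205.8, 237.0]
tool_rot: [0.341, 0.94, -0.0, 0.0]
wrist_force: [0.0, -1.1, 6.8]
opening: 26.5
grasp_force: 60.2
```

Run:
```python
from h import *
s=ctrl.get_state();print(s["clock"],s["tcp_pos"],s["wrist_force"],s["torque"],2*np.degrees(np.arctan2(s["tool_rot"][0],s["tool_rot"][1])))
```

```text
24.15 [ 558.35095807 -205.77615306  237.00062458] [ 0.04103326 -1.06160438  6.81404173] [-0.79422153 -0.01618258  0.03414849] 39.85510202767258
```

Lateral force dropped, which suggests the button has popped. I'll check with a small further turn: the tube should block.

>>> drive_tool(moves=[[1, 0, 0, 0, -1], [1, 0, 0, 0, -1], [1, 0, 0, 0, -1], [1, 0, 0, 0, -1], [1, 0, 0, 0, 0], [1, 0, 0, 0, 0], [1, 0, 0, 0, 0], [1, 0, 0, 0, 0], [1, 0, 0, 0, 0], [1, 0, 0, 0, 0]])

```text
clock: 25.4
tcp_pos: [558.3, -205.8, 237.0]
tool_rot: [0.373, 0.928, -0.0, 0.0]
wrist_force: [0.4, -1.7, 6.1]
opening: 26.4
grasp_force: 60.2
```

Run:
```python
from h import *
s=ctrl.get_state();print(s["clock"],s["tcp_pos"],s["wrist_force"],s["torque"],2*np.degrees(np.arctan2(s["tool_rot"][0],s["tool_rot"][1])))
```

```text
25.4 [ 558.3328294  -205.76266097  237.00362172] [ 0.44546873 -1.7164305   6.1004445 ] [-0.84987931  0.02960117  0.02710258] 43.852860741626
```

>>> drive_tool(moves=[[1, 0, 0, 0, -1], [1, 0, 0, 0, -1], [1, 0, 0, 0, -1], [1, 0, 0, 0, -1], [1, 0, 0, 0, -1], [1, 0, 0, 0, 0], [1, 0, 0, 0, 0], [1, 0, 0, 0, 0], [1, 0, 0, 0, 0], [1, 0, 0, 0, 0]])

```text
clock: 26.65
tcp_pos: [558.4, -205.4, 236.9]
tool_rot: [0.413, 0.911, -0.0, -0.0]
wrist_force: [-0.0, -1.0, 7.7]
opening: 26.8
grasp_force: 60.3
```

Run:
```python
from h import *
s=ctrl.get_state();print(s["clock"],s["tcp_pos"],s["wrist_force"],s["torque"],2*np.degrees(np.arctan2(s["tool_rot"][0],s["tool_rot"][1])))
```

```text
26.65 [ 558.35482577 -205.3873986   236.94755427] [-0.01847364 -0.98222606  7.74569573] [-0.30120869  0.06049012  0.13441543] 48.83366382979391
```

>>> drive_tool(moves=[[1, 0, 0, 0, -0.7], [1, 0, 0, 0, -0.7], [1, 0, 0, 0, -0.6], [1, 0, 0, 0, 0], [1, 0, 0, 0, 0], [1, 0, 0, 0, 0], [1, 0, 0, 0, 0], [1, 0, 0, 0, 0], [1, 0, 0, 0, 0], [1, 0, 0, 0, 0]])

```text
clock: 27.9
tcp_pos: [558.4, -205.2, 237.0]
tool_rot: [0.429, 0.903, 0.0, -0.0]
wrist_force: [0.1, 1.3, 7.6]
opening: 26.5
grasp_force: 60.3
```

Run:
```python
from h import *
s=ctrl.get_state();print(s["clock"],s["tcp_pos"],s["wrist_force"],s["torque"],2*np.degrees(np.arctan2(s["tool_rot"][0],s["tool_rot"][1])))
im,c=snap("wrist","w5");i2,c2=snap("side","s5");p=proj(c2,[558,-203,72]).astype(int)
a=cv2.resize(im[130:300,175:335,::-1],None,fx=3,fy=3,interpolation=2)
b=cv2.resize(i2[p[1]-55:p[1]+30,p[0]-25:p[0]+30,::-1],None,fx=6,fy=6,interpolation=2)
cv2.imwrite("pics/both5.png",np.hstack([a,b])[:, :800])
```

```text
27.9 [ 558.39761946 -205.20658222  236.96642124] [0.12688123 1.27448407 7.57394039] [ 0.0260481  -0.01113609  0.08816319] 50.82195405368578
```

View pics/both5.png

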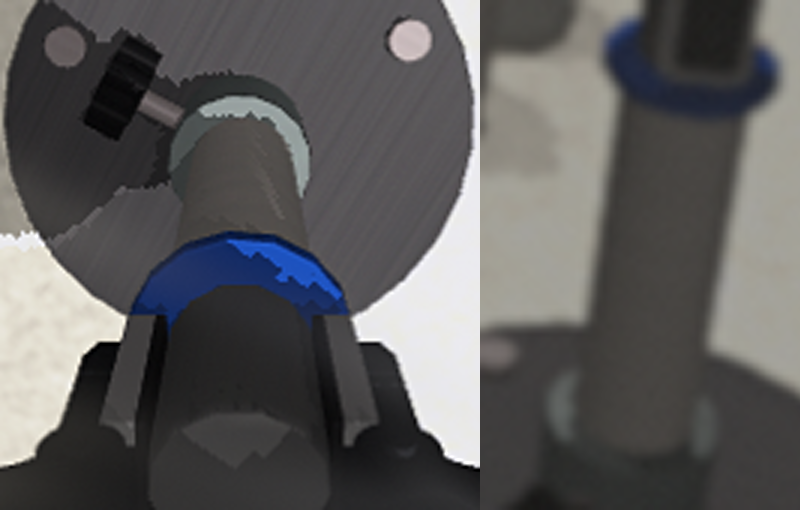

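The post sits on the hub ring and is upright. The button isn't visible from these views, so I'll keep turning and feel for the block.

>>> drive_tool(moves=[[1, 0, 0, 0, -1], [1, 0, 0, 0, -1], [1, 0, 0, 0, -1], [1, 0, 0, 0, 0], [1, 0, 0, 0, 0], [1, 0, 0, 0, 0], [1, 0, 0, 0, 0], [1, 0, 0, 0, 0], [1, 0, 0, 0, 0], [1, 0, 0, 0, 0]])

```text
clock: 29.25
tcp_pos: [558.5, -204.9, 237.0]
tool_rot: [0.453, 0.892, 0.0, -0.0]
wrist_force: [0.2, 2.3, 7.2]
opening: 26.4
grasp_force: 60.5
```

```bash
cat > st.py <<'E'
from h import *
s=ctrl.get_state();print(s["clock"],s["tcp_pos"].round(2),s["wrist_force"].round(2),s["torque"].round(3),"hole",34.4-2*np.degrees(np.arctan2(s["tool_rot"][0],s["tool_rot"][1])))
E
python3 st.py
```

```text
29.25 [ 558.46 -204.93  236.98] [0.23 2.25 7.2 ] [ 0.453 -0.029  0.231] hole -19.408730141577323
```

>>> drive_tool(moves=[[1, 0, 0, 0, -1], [1, 0, 0, 0, -1], [1, 0, 0, 0, -1], [1, 0, 0, 0, 0], [1, 0, 0, 0, 0], [1, 0, 0, 0, 0], [1, 0, 0, 0, 0], [1, 0, 0, 0, 0], [1, 0, 0, 0, 0], [1, 0, 0, 0, 0]])

```text
clock: 30.5
tcp_pos: [558.4, -204.8, 237.0]
tool_rot: [0.476, 0.88, 0.0, -0.0]
wrist_force: [-0.3, 3.3, 8.9]
opening: 26.5
grasp_force: 60.5
```

```bash
python3 st.py
```

```text
30.5 [ 558.44 -204.82  236.99] [-0.26  3.27  8.89] [0.646 0.169 0.412] hole -22.394907346177618
```

Torque and reaction (+y) are building steadily. That fits the hole edge bearing on the popped button. I'll turn back to check for the opposite stop.

>>> drive_tool(moves=[[1, 0, 0, 0, 2], [1, 0, 0, 0, 2], [1, 0, 0, 0, 2], [1, 0, 0, 0, 2], [1, 0, 0, 0, 2], [1, 0, 0, 0, 2], [1, 0, 0, 0, 0], [1, 0, 0, 0, 0], [1, 0, 0, 0, 0], [1, 0, 0, 0, 0]])

```text
clock: 31.75
tcp_pos: [558.1, -205.2, 237.0]
tool_rot: [0.381, 0.924, -0.0, -0.0]
wrist_force: [-1.7, 1.0, 9.4]
opening: 26.9
grasp_force: 60.6
```

```bash
python3 st.py
```

```text
31.75 [ 558.14 -205.25  236.98] [-1.72  0.96  9.44] [ 0.191  0.585 -0.062] hole -10.441787909809591
```

>>> drive_tool(moves=[[1, 0, 0, 0, 1.5], [1, 0, 0, 0, 1.5], [1, 0, 0, 0, 1.5], [1, 0, 0, 0, 1.5], [1, 0, 0, 0, 1], [1, 0, 0, 0, 1], [1, 0, 0, 0, 0], [1, 0, 0, 0, 0], [1, 0, 0, 0, 0], [1, 0, 0, 0, 0]])

```text
clock: 33.0
tcp_pos: [558.1, -205.4, 237.0]
tool_rot: [0.316, 0.949, -0.0, -0.0]
wrist_force: [-1.6, 0.2, 9.9]
opening: 26.6
grasp_force: 60.5
```

```bash
python3 st.py
```

```text
33.0 [ 558.05 -205.4   236.97] [-1.64  0.16  9.94] [-0.015  0.694 -0.032] hole -2.4516902417709474
```

>>> drive_tool(moves=[[1, 0, 0, 0, 1.5], [1, 0, 0, 0, 1.5], [1, 0, 0, 0, 1.5], [1, 0, 0, 0, 1.5], [1, 0, 0, 0, 0], [1, 0, 0, 0, 0], [1, 0, 0, 0, 0], [1, 0, 0, 0, 0], [1, 0, 0, 0, 0], [1, 0, 0, 0, 0]])

```text
clock: 34.25
tcp_pos: [557.9, -205.8, 237.0]
tool_rot: [0.266, 0.964, -0.0, -0.001]
wrist_force: [-3.3, -1.2, 9.2]
opening: 26.9
grasp_force: 60.4
```

```bash
python3 st.py
```

```text
34.25 [ 557.89 -205.8   236.96] [-3.3  -1.17  9.16] [-0.656  0.969 -0.074] hole 3.5302272994261834
```

>>> drive_tool(moves=[[1, 0, 0, 0, 1], [1, 0, 0, 0, 1], [1, 0, 0, 0, 1], [1, 0, 0, 0, 1], [1, 0, 0, 0, 0], [1, 0, 0, 0, 0], [1, 0, 0, 0, 0], [1, 0, 0, 0, 0], [1, 0, 0, 0, 0], [1, 0, 0, 0, 0]])

```text
clock: 35.5
tcp_pos: [557.8, -206.2, 236.9]
tool_rot: [0.233, 0.973, -0.001, -0.001]
wrist_force: [-2.5, -4.2, 7.4]
opening: 26.8
grasp_force: 60.3
```

```bash
python3 st.py
```

```text
35.5 [ 557.8  -206.17  236.95] [-2.48 -4.17  7.4 ] [-1.207  0.933 -0.198] hole 7.509103965777168
```

It now blocks on this side too, where it turned freely before the pop, so the button is locked in the hole. I'll go back to the middle of the play and release.

>>> drive_tool(moves=[[1, 0, 0, 0, -2], [1, 0, 0, 0, -2], [1, 0, 0, 0, -2], [1, 0, 0, 0, -2], [1, 0, 0, 0, -2], [1, 0, 0, 0, 0], [1, 0, 0, 0, 0], [1, 0, 0, 0, 0], [1, 0, 0, 0, 0], [1, 0, 0, 0, 0]])

```text
clock: 36.75
tcp_pos: [558.2, -205.6, 237.0]
tool_rot: [0.316, 0.949, -0.0, -0.0]
wrist_force: [0.2, -0.9, 8.7]
opening: 26.7
grasp_force: 60.3
```

```bash
python3 st.py
```

```text
36.75 [ 558.22 -205.64  236.96] [ 0.2  -0.92  8.72] [-0.589  0.281 -0.037] hole -2.4527590807209023
```

>>> drive_tool(moves=[[0.7, 0, 0, 0, 0], [0.6, 0, 0, 0, 0], [0.4, 0, 0, 0, 0], [0.2, 0, 0, 0, 0], [0, 0, 0, 0, 0], [0, 0, 0, 0, 0], [0, 0, 0, 0, 0], [0, 0, 0, 0, 0], [0, 0, 0, 0.005, 0], [0, 0, 0, 0.01, 0]])

```text
clock: 38.0
tcp_pos: [558.4, -205.4, 252.1]
tool_rot: [0.316, 0.949, -0.0, -0.0]
wrist_force: [-0.0, 0.0, -0.8]
opening: 85.4
grasp_force: 0.0
```

>>> drive_tool(moves=[[0, 0, 0, 0.015, 0], [0, 0, 0, 0.02, 0], [0, 0, 0, 0.03, 0], [0, 0, 0, 0.03, 0], [0, 0, 0.01, 0.03, 0], [0, 0, 0.04, 0.01, 0], [0, -0.02, 0.05, 0, 0], [0, -0.02, 0.05, 0, 0], [0, -0.02, 0.03, 0, 0], [0, 0, 0, 0, 0]])

```text
clock: 39.25
tcp_pos: [497.6, -23.4, 388.1]
tool_rot: [0.314, 0.949, 0.0, 0.0]
wrist_force: [1.1, -1.1, -0.5]
opening: 85.3
grasp_force: 0.0
```

```bash
python3 st.py
python3 - <<'E'
from h import *
im,c=snap("wrist","w6");i2,c2=snap("side","s6");i3,_=snap("top","t6");p=proj(c2,[558,-203,120]).astype(int);q=proj(c,[558,-203,100]);print(q)
def org(i):
    h=cv2.cvtColor(i,cv2.COLOR_RGB2HSV);m=cv2.inRange(h,(3,170,80),(20,255,255));return np.argwhere(m)[:,::-1].tolist()[:12]
print("orange w",org(im),"s",org(i2))
a=cv2.resize(im[:,:,::-1],(600,450))
b=cv2.resize(i2[p[1]-75:p[1]+75,p[0]-33:p[0]+33,::-1],(198,450),interpolation=2)
cv2.imwrite("pics/both6.png",np.hstack([a,b]))
E
```

```text
39.25 [497.61 -23.41 388.08] [ 1.05 -1.15 -0.5 ] [-0.057  0.043  0.033] hole -2.256506826307813
[179.48658515 268.84205944]
orange w [[446, 88], [447, 88], [448, 88], [449, 88], [450, 88], [444, 89], [445, 89], [446, 89], [447, 89], [448, 89], [449, 89], [450, 89]] s []
```

View pics/both6.png

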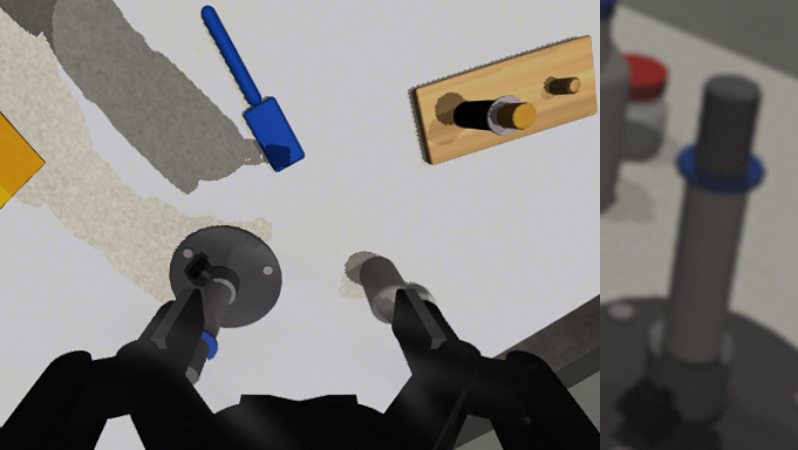

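The post stands seated and upright, and the black post, bottle and brush are where they were. The picture budget is used up, so I'll check for the button numerically, by colour, from its own side.

>>> drive_tool(moves=[[0, 0.012, -0.018, 0, -10], [0, 0.012, -0.018, 0, -10], [0, 0.012, -0.018, 0, -10], [0, 0.012, -0.018, 0, -10], [0, 0.012, -0.018, 0, -10], [0, 0.012, -0.018, 0, -10], [0, 0.012, -0.018, 0, -10], [0, 0.012, -0.018, 0, -10], [0, 0.012, -0.018, 0, -10], [0, 0.012, -0.018, 0, -10]])

```text
clock: 40.65
tcp_pos: [618.7, -207.0, 386.6]
tool_rot: [0.931, 0.365, -0.0, 0.0]
wrist_force: [-1.2, -1.1, -0.5]
opening: 85.4
grasp_force: 0.0
```

>>> drive_tool(moves=[[0, 0, 0, 0, -10], [0, 0, 0, 0, -10], [0, 0, 0, 0, -10], [0, 0, 0, 0, -10], [0, 0, 0, 0, -10], [0, 0, 0, 0, 0], [0, 0, 0, 0, 0], [0, 0, 0, 0, 0], [0, 0, 0, 0, 0], [0, 0, 0, 0, 0]])

```text
clock: 41.9
tcp_pos: [618.4, -205.5, 386.7]
tool_rot: [0.998, -0.059, 0.0, -0.0]
wrist_force: [0.2, -0.3, 0.8]
opening: 84.9
grasp_force: 0.0
```

```bash
python3 st.py
python3 - <<'E'
from h import *
im,c=snap("wrist","w7")
h=cv2.cvtColor(im,cv2.COLOR_RGB2HSV);m=cv2.inRange(h,(3,120,50),(22,255,255))
n,l,st,ce=cv2.connectedComponentsWithStats(m);print(st[1:][:8],ce[1:][:8])
print("expect",proj(c,[575,-206,71]),proj(c,[558,-203,204]))
for i in range(1,min(n,9)):
    X=onz(c,*ce[i],71);v=X[:2]-[558,-203];print(X,np.hypot(*v),np.degrees(np.arctan2(v[1],v[0])))
E
```

```text
41.9 [ 618.44 -205.47  386.72] [ 0.24 -0.28  0.79] [-0.018 -0.024 -0.007] hole -152.41061553228218
[[   0  179   62   66 2115]
 [ 258  189    5    2    9]
 [  60  201    4    9   19]
 [   9  213    1    1    1]
 [  63  214    1    5    5]
 [   0  216    5    3    8]
 [  21  230    1    1    1]
 [  51  234    1    1    1]] [[ 32.82600473 206.88983452]
 [260.22222222 189.55555556]
 [ 61.31578947 205.05263158]
 [  9.         213.        ]
 [ 63.         216.        ]
 [  1.5        216.75      ]
 [ 21.         230.        ]
 [ 51.         234.        ]]
expect [259.29257424 188.08173839] [260.30039131 245.73070376]
[585.94960732 134.83642342  71.        ] 338.9906039100006 85.27062269150336
[ 572.67177474 -207.05632586   71.        ] 15.222179654498717 -15.454598537020829
[583.60863255  88.28091784  71.        ] 292.40447185045116 84.97562826183007
[580.75514605 178.39535782  71.        ] 382.07357359223164 86.5856162037195
[566.25186099  91.65726079  71.        ] 294.7727846078449 88.39585400560897
[576.1505431  193.87828746  71.        ] 397.29311254123644 87.38150101076408
[551.00857609 169.62584697  71.        ] 372.69142979007364 91.07489077808981
[539.18650402 121.78381858  71.        ] 325.32825952388714 93.3152227042732
```

The orange button shows 5 px wide in the hole, at the expected spot (260,189.6) against a predicted (259,188). It is out through the wall at about -13°, and the gripper is clear.

```bash
python3 -c "
from workcell import ctrl
print(ctrl.finish_job())"
```

```text
the job is handed in; nothing more can be done
None
```

The post is seated upright on the hub with the orange button showing through its hole, the gripper is clear, and the job was handed in at about 42 s of the 64 s allowed; no result came back.

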